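# Pack the last seed tin into the swivel caddy

### The arm

A 6-joint arm with a two-finger parallel gripper is mounted at the origin on the work surface. World frame = base frame: x ahead of the robot, y to its left, z up, the work surface at z = 0. Lengths are in m, angles in rad, forces in N, time in s.
With the tool pointing down it reaches from about 0.25 to 0.775 m from the base axis. Payload 4 kg.
Tool frame: the origin (TCP) lies midway between the tips of the shut fingers; the grasp point (between the pads) lies 19 mm behind it; z points along the fingers, y is the line along which they close (so a half turn about z gives the same grasp; the last joint's range is limited). The gripper opens to 94 mm and grips with 3 to 60 N. Pads are 16 mm wide; open, the fingers measure 119 mm over their backs; the gripper's body (75 mm by 177 mm) begins 78 mm behind the grasp point.
Start: joints at [1.115, 0.087, 1.371, -0, 1.684, -0.103], TCP at [0.19, 0.516, 0.206] pointing down, gripper open.
Joint ranges: [-3.1, 3.1], [-0.76, 2.03], [0.27, 2.55], [-1.08, 4.22], [0.17, 2.65], [-2.57, 2.57]. Speed limits (rad/s): [2.79, 2.79, 3.14, 3.14, 3.14, 3.14].

### API

Orientations are given as [roll, pitch, yaw] about the fixed x, y, z axes, in that order (R = Rz(yaw) Ry(pitch) Rx(roll)).
In Python, from bench import robot gives the robot as it stands. The module is installed in compiled form; this text tells all that it offers.
- The arm moves only by the tool arm_command, never from a script. Its argument "targets" is a list of rows, each a list of 4 numbers: the shift along the world's x, y, z as a fraction of full scale, then the turn about the world's z as a fraction of full scale. A call has 1 to 8 rows; each row is the pose to reach, as a shift and turn from the pose commanded when the call began; what a row does not reach only later rows make up. Full scale, the value 1, is 0.5 m for a shift and 120 degrees for a turn. A row lasts 1/12 s, in which the tool goes at most 41.7 mm and 7.16 degrees, less where a joint would pass 70% of its speed; a pose out of reach is approached as far as the arm can. A call with a number of a shift or a turn outside -1 to 1 is refused whole. A call with a gripper value outside its range is refused whole. "claw" is the closure, from 0 (fully open) to 1 (shut), set as the call begins (left out, the last holds). The fingers move at their own pace and stop on an object; the grip force is fixed at half the most. Time passes only in rows, so rows that repeat a pose let the fingers close. It gives the time, the measured TCP pose, the force, the opening and the grip force at its end, in the units of the state.
- robot.get_obs(): the state, without advancing time (a new reading comes with each control period).
- robot.snapshot(name): name is "side" or "top"; returns the picture (384x512x3 uint8, red, green, blue); there is no depth.
- robot.camera_info(name): a dict with "vfov" (degrees; the focal length in pixels is half the picture's height over the tangent of half this angle, whatever the lens; pixels are square), "cx", "cy" (the principal point, pixels), "extrinsics" (4x4, takes a point from camera to world coordinates). Camera axes: x right, y up, looking along -z (the intrinsics and any distortion apply to the point x, -y, -z); pixel columns grow to the right and rows downward; lengths in m; the calibration is good to about 2 mm. A picture is of the moment at which its call begins. camera_info takes no time and is no camera call.
- robot.close_job(): hands the job in; it is judged then, once.
The state is a dict: "time": time; "joint_positions": joint angles; "qvel": joint speeds; "joint_torque": joint torques, N m; "tool_pos": TCP position; "ee_rot": TCP orientation; "wrist_force": force on the tool from outside, world axes, zero at the start; "wrist_torque": the same for the moment, N m; "width": finger opening in m; "finger_force": force on a finger pad.
Only numpy, scipy, OpenCV 4.12 (cv2) and the standard library are available. Lean on these libraries where they do the work, as an engineer would, in place of code of your own. Each camera call takes 0.05 s, during which the arm holds its last target. There are 200 camera calls.

### The job

The swung-out top tier of the red seed caddy has to take the oblong tin from the bench as well as the two small tins standing in it. Slide the small tins along the tier, without lifting them out, until there is room, and stand the oblong tin lid-up and flat on the tier floor next to them; then swing the loaded tier round until it is fully home over the bottom tier. Leave the pots, saucer, dibber and fork where they lie.

Things in the scene. Friction and masses are not known exactly. Their poses are not given: they have to be found in the camera images.
- caddy: Red seed caddy, fixed: foot disc (130 mm across), pivot post with a 32 mm knob, 109 mm high, and a bottom tier full of packets. Origin on the bench under the pivot; z up, x along the bottom tier, a tray 68 mm wide reaching from 46 to 246 mm from the pivot, rim 36 mm above the bench. The top tier starts swung out along the caddy's -y axis.
- tier (a joint): Swivel angle of the top tier about the vertical pivot at the caddy origin, in rad: 0 = fully swung out (stop), growing counterclockwise seen from above, 1.571 = home, straight above the bottom tier (stop). Stiff: it stays where it is left; about 2 N at 120 mm from the pivot moves it.
- tier_in (a point): Centre of the top tier's inner floor, 146 mm from the pivot, 46 mm above the bench; turns with the tier: x along it away from the pivot, y across, z up. The tier is an open red tray, inside 192 mm long (x), 60 mm wide (y), 26 mm deep, walls 4 mm thick; its rim is 72 mm and its underside 42 mm above the bench.
- oblong_tin: Oblong aluminium tin with a white lid, 80 mm (x) by 48 mm (y), 60 mm high, 0.16 kg, standing on the bench to the right. Origin at the centre of its underside.
- square_tin: Square aluminium tin with a white lid, 48 mm by 48 mm, 60 mm high, standing in the top tier. Origin at the centre of its underside.
- round_tin: Round aluminium tin with a white lid, 52 mm diameter, 60 mm high, standing in the top tier (nearer to or farther from the pivot than the square tin). Origin at the centre of its underside.
- pots: Bystander: stack of three terracotta-coloured plastic pots, 106 mm across, 127 mm high. Origin at the centre of its underside.
- saucer: Bystander: white ceramic saucer, 120 mm across, 18 mm high. Origin at the centre of its underside.
- dibber: Bystander: beech dibber with a T handle (90 mm), 250 mm long, lying along its x axis, 22 mm high. Origin on the bench near its middle.
- fork: Bystander: aluminium hand fork with a wooden handle, 280 mm long, 76 mm wide, 26 mm high, lying along its x axis. Origin on the bench near its middle.
Things that resemble listed ones, but are neither listed nor needed, are in the scene too. Leave any brown or turquoise look-alike of the round_tin alone.

How it is judged:
On the way:
1. all three tins stand flat in the top tier while it is still swung out (less than 0.7 rad) (x of oblong_tin in the frame of tier_in between -0.06 and 0.06 m and y of oblong_tin in the frame of tier_in between -0.01 and 0.01 m and z of oblong_tin in the frame of tier_in between -0.004 and 0.004 m and angle between each of oblong_tin, square_tin, round_tin's own z axis and vertical below 0.08 rad and x of square_tin in the frame of tier_in between -0.076 and 0.076 m and y of square_tin in the frame of tier_in between -0.01 and 0.01 m and z of square_tin in the frame of tier_in between -0.004 and 0.004 m and x of round_tin in the frame of tier_in between -0.074 and 0.074 m and y of round_tin in the frame of tier_in between -0.01 and 0.01 m and z of round_tin in the frame of tier_in between -0.004 and 0.004 m and value of joint tier below 0.7 rad), for 0.2 s.
At the end, for the whole second after the job is handed in: The top tier is home over the bottom tier (tier joint above 1.50 of 1.571 rad), and the oblong, square and round tins all stand in it, flat on its floor (undersides within 4 mm of floor height, upright within 0.08 rad), everything at rest (x of oblong_tin in the frame of tier_in between -0.06 and 0.06 m and y of oblong_tin in the frame of tier_in between -0.01 and 0.01 m and z of oblong_tin in the frame of tier_in between -0.004 and 0.004 m and angle between each of oblong_tin, square_tin, round_tin's own z axis and vertical below 0.08 rad and x of square_tin in the frame of tier_in between -0.076 and 0.076 m and y of square_tin in the frame of tier_in between -0.01 and 0.01 m and z of square_tin in the frame of tier_in between -0.004 and 0.004 m and x of round_tin in the frame of tier_in between -0.074 and 0.074 m and y of round_tin in the frame of tier_in between -0.01 and 0.01 m and z of round_tin in the frame of tier_in between -0.004 and 0.004 m and value of joint tier above 1.5 rad and linear speed of each of oblong_tin, square_tin, round_tin below 0.02 m/s and velocity of joint tier below 0.05 rad/s); the robot touches nothing.
It fails at once if a small tin is lifted more than 12 mm off the tier floor, or tipped over (z of any of square_tin, round_tin in the frame of tier_in above 0.012 m or angle between any of square_tin, round_tin's own z axis and vertical above 0.5 rad).
It fails at once if the pots, saucer, dibber or fork are moved more than 25 mm (distance of any of pots, saucer, dibber, fork from where it was at the start of the episode above 0.025 m).
It also fails if it takes over 69 s, if anything falls off the work surface, if the arm or the gripper's body presses on something with over 40 N, if the wrist force passes 120 N, or if a joint passes its speed limit or range.

## Working session

There is one attempt and no reset: what is moved stays moved. The work goes in short steps, Python scripts to look and compute and a tool call to move; the robot and the scene stay as the last step left them, time stands still between calls to the robot, and variables do not carry over. Pictures are saved under pics/ and viewed, at most 10 in all, crops included, and the job is handed in when it is done.

Besides the shell and the picture viewer there is one more tool, called after ">>>" as name([rows], argument=value, ...), one row to a line, values as JSON. arm_command: Moves the arm, as the interface text tells. Shift numbers are shares of 0.5 m and turn numbers shares of 120 degrees, none past 1 either way. Its arguments: {"type":"object","properties":{"targets":{"type":"array"},"claw":{"type":"number"}},"required":["targets"]}

```bash
mkdir -p pics
python3 - <<'E'
from bench import robot
import cv2
for n in("top","side"):
    i=robot.camera_info(n);print(n,i)
    cv2.imwrite(f"pics/{n}0.png",cv2.resize(robot.snapshot(n)[:,:,::-1],(800,600),interpolation=cv2.INTER_CUBIC))
print(robot.get_obs())
E
```

```text
top {'vfov': 46.30773193935748, 'cx': 257.78440830376206, 'cy': 196.6547054807136, 'extrinsics': array([[-0.00267476,  0.9885652 , -0.15077036,  0.3669952 ],
       [-0.99998137, -0.00347153, -0.00502171,  0.01067518],
       [-0.0054877 ,  0.15075411,  0.98855606,  1.6970542 ],
       [ 0.        ,  0.        ,  0.        ,  1.        ]])}
side {'vfov': 49.99792858129653, 'cx': 260.3759005976294, 'cy': 189.1937617141392, 'extrinsics': array([[ 0.82422596,  0.43608385, -0.36122352,  0.07343145],
       [-0.5660912 ,  0.6501773 , -0.50676447, -0.72305948],
       [ 0.01386753,  0.6221739 ,  0.78275624,  1.21354328],
       [ 0.        ,  0.        ,  0.        ,  1.        ]])}
{'time': 0.1, 'joint_positions': array([ 1.11493732e+00,  8.78443970e-02,  1.37209016e+00, -1.91848076e-06,
        1.68360152e+00, -1.03069571e-01]), 'qvel': array([-0.00010088, -0.00263523, -0.00325197, -0.00189822,  0.00238318,
        0.00208375]), 'joint_torque': array([ 2.78518441e-03, -3.41250765e+01, -3.03302801e+01,  7.19676423e-02,
        3.03796912e-02, -8.49148660e-05]), 'tool_pos': array([0.18980457, 0.51568437, 0.20444786]), 'ee_rot': array([-3.13965935e+00, -1.98056262e-04,  2.78880282e+00]), 'wrist_force': array([-0.67112495,  0.21916753, -0.04190117]), 'wrist_torque': array([ 0.00591949,  0.02923893, -0.02369806]), 'finger_force': 0.0, 'width': 0.0938458277846873}
```

View pics/top0.png

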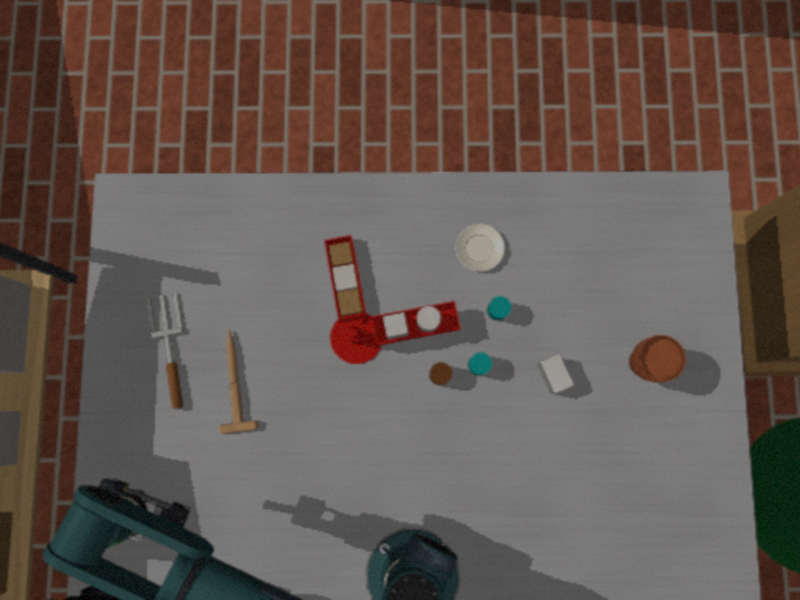

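View pics/side0.png

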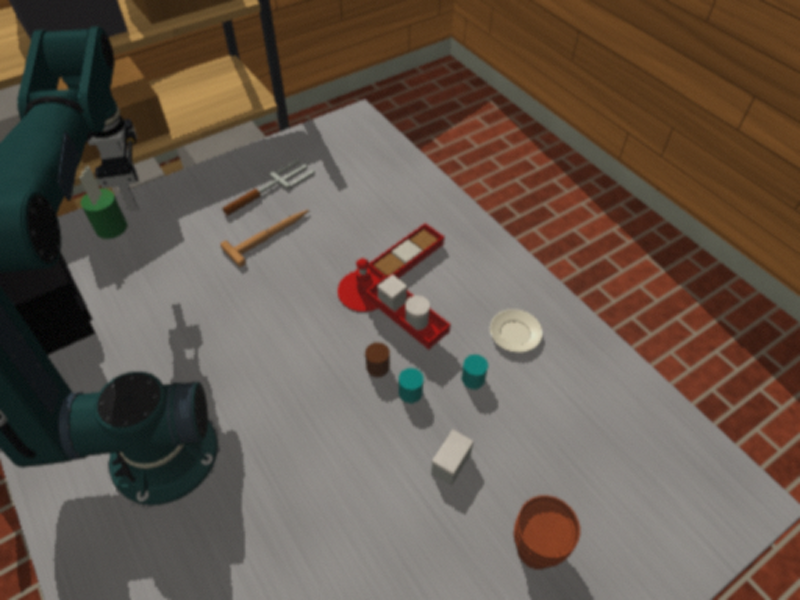

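Top view (800x600): the caddy's foot is at (356,340), with the top tier pointing right to (458,316). In the tier, the square tin is at (396,324) and the round tin with the white lid at (428,318). The oblong tin is at (556,374). Round candidates are white (428,318), turquoise (499,308) and (480,363), and brown (440,373). Only the white-lidded one stands in the tier, so that is round_tin. I'll confirm with an enlarged crop.

```bash
cat > h.py <<'E'
from bench import robot
import cv2, numpy as np
def ray(n,u,v):
    i=robot.camera_info(n);E=i["extrinsics"];f=192/np.tan(np.radians(i["vfov"]/2))
    d=E[:3,:3]@np.array([(u-i["cx"])/f,-(v-i["cy"])/f,-1]);return E[:3,3],d
def at(n,u,v,z):
    o,d=ray(n,u,v);return o+d*(z-o[2])/d[2]
def px(n,p):
    i=robot.camera_info(n);E=i["extrinsics"];f=192/np.tan(np.radians(i["vfov"]/2))
    c=E[:3,:3].T@(np.array(p)-E[:3,3]);return i["cx"]-f*c[0]/c[2],i["cy"]+f*c[1]/c[2]
def crop(n,name,x,y,w,h,s):
    im=robot.snapshot(n)[:,:,::-1]
    cv2.imwrite("pics/"+name,cv2.resize(im[y:y+h,x:x+w],None,fx=s,fy=s,interpolation=cv2.INTER_CUBIC));return im
def rect(im,x,y,w,h,thr=1):
    # white/grey lid blobs: bright & unsaturated
    pass
E
python3 - <<'E'
from h import *
im=crop("top","c1.png",200,140,180,120,4.4)
hsv=cv2.cvtColor(im,cv2.COLOR_BGR2HSV)
print(im[239,356],im[207,253],im[203,274],im[260,356])
for nm,m in(("white",((hsv[...,1]<50)&(hsv[...,2]>165))),("red",((hsv[...,1]>180)&((hsv[...,0]<5)|(hsv[...,0]>175))&(hsv[...,2]>60)))):
    k,l,s,c=cv2.connectedComponentsWithStats(m.astype(np.uint8))
    for j in range(1,k):
        if 60<s[j,4]<5000 and 200<c[j,0]<380 and 140<c[j,1]<265:
            print(nm,s[j],c[j].round(2),cv2.minAreaRect(np.argwhere(l==j)[:,::-1].astype(np.float32)),at("top",*c[j],.06).round(3),at("top",*c[j],.106).round(3))
E
```

```text
[147 152 156] [143 147 153] [145 149 155] [122 121 123]
white [307 146  15  22 138] [315.89 155.21] ((315.4617919921875, 155.10623168945312), (22.83336639404297, 10.112680435180664), 64.79888153076172) [ 0.773 -0.199  0.06 ] [ 0.761 -0.193  0.106]
red [209 152  19  18  61] [219.15 156.67] ((217.71621704101562, 161.29730224609375), (18.248287200927734, 16.439899444580078), 80.53767395019531) [0.768 0.163 0.06 ] [0.757 0.159 0.106]
red [ 212  183   82   49 1253] [242.07 212.31] ((248.9509735107422, 200.7171630859375), (46.62660598754883, 81.9269027709961), 70.70995330810547) [0.559 0.077 0.06 ] [0.553 0.075 0.106]
```

View pics/c1.png

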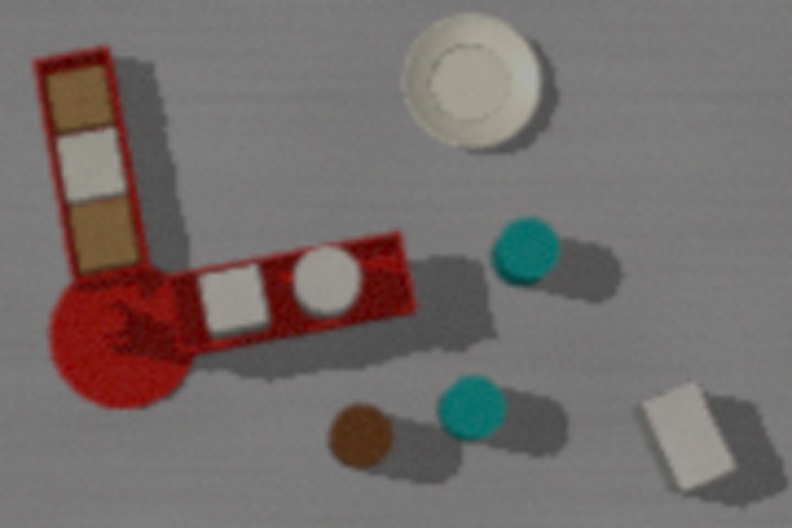

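The crop confirms it: the white-lidded round tin stands in the tier at crop (327,280), beyond the square tin at (234,298). The oblong lid has corners at (642,405), (695,382), (736,467) and (684,492). The brown and turquoise look-alikes stand on the bench.

Run:
```python
from h import *
R=lambda c,z:at("top",200+(c[0]+.5)/4.4-.5,140+(c[1]+.5)/4.4-.5,z)
def show(n,pts,z):
    P=np.array([R(p,z) for p in pts]);L=np.linalg.norm(P-np.roll(P,-1,0),axis=1)
    d=P-np.roll(P,-1,0)
    print(n,P[:,:2].round(3).tolist(),"c",P.mean(0).round(4),"L",L.round(3),"ang",np.degrees(np.arctan2(d[:,1],d[:,0])).round(1))
show("obl",[(642,405),(695,382),(736,467),(684,492)],.06)
show("sq",[(200,277),(263,265),(268,322),(208,333)],.106)
show("rd",[(327,280)],.106)
show("foot",[(123,337)],.004);print(R((52,337),.004),R((194,337),.004))
show("tier",[(402,233),(415,312),(185,352),(172,275)],.072)
show("bot",[(36,62),(109,48),(147,265),(75,281)],.036)
show("saucer",[(472,80)],.018)
show("tq1",[(528,249)],.06);show("tq2",[(474,405)],.06);show("br",[(361,436)],.06)
# side check
S=lambda x,y,z:at("side",(x+.5)/1.5625-.5,(y+.5)/1.5625-.5,z).round(3)
print("side obl",np.mean([S(*p,.06) for p in[(454,432),(473,440),(452,469),(433,458)]],0),"foot",S(358,292,.004),"rd",S(417,305,.106),"sq",S(392,287,.106),"knob",S(363,264,.105),"sauc",S(516,330,.015))
```

```text
obl [[0.487, -0.3], [0.506, -0.345], [0.435, -0.376], [0.415, -0.332]] c [ 0.4606 -0.3382  0.06  ] L [0.048 0.077 0.048 0.078] ang [ 113.    24.   -65.  -155.8]
sq [[0.588, 0.064], [0.598, 0.013], [0.551, 0.009], [0.543, 0.058]] c [0.5701 0.0361 0.106 ] L [0.052 0.047 0.049 0.046] ang [ 100.7    4.8  -79.7 -171.9]
rd [[0.586, -0.039]] c [ 0.5856 -0.0389  0.106 ] L [0.] ang [0.]
foot [[0.551, 0.134]] c [0.5506 0.134  0.004 ] L [0.] ang [0.]
[0.55084706 0.19523032 0.004     ] [0.550447   0.07284127 0.004     ]
tier [[0.63, -0.103], [0.563, -0.113], [0.531, 0.078], [0.595, 0.089]] c [ 0.5796 -0.0122  0.072 ] L [0.067 0.193 0.065 0.195] ang [   8.4  -80.3 -170.3  100.3]
bot [[0.786, 0.209], [0.798, 0.146], [0.609, 0.112], [0.595, 0.173]] c [0.697  0.1597 0.036 ] L [0.064 0.193 0.063 0.194] ang [ 100.9   10.1  -77.5 -169.4]
saucer [[0.773, -0.169]] c [ 0.773  -0.1693  0.018 ] L [0.] ang [0.]
tq1 [[0.618, -0.209]] c [ 0.6175 -0.2089  0.06  ] L [0.] ang [0.]
tq2 [[0.487, -0.161]] c [ 0.487  -0.1612  0.06  ] L [0.] ang [0.]
br [[0.462, -0.067]] c [ 0.4617 -0.0674  0.06  ] L [0.] ang [0.]
side obl [ 0.46525 -0.3375   0.06   ] foot [0.54  0.136 0.004] rd [ 0.588 -0.039  0.106] sq [0.571 0.034 0.106] knob [0.554 0.128 0.105] sauc [ 0.777 -0.168  0.015]
```

>>> arm_command([
  [0.36,-0.54,0,-0.25],
  [0.36,-0.54,0,-0.25],
  [0.36,-0.54,0,-0.25],
  [0.36,-0.54,0,-0.25],
  [0.36,-0.54,0,-0.25],
  [0.36,-0.54,0,-0.25],
  [0.36,-0.54,0,-0.25],
  [0.36,-0.54,0,-0.25],
], claw=1)

```text
time: 0.82
tool_pos: [0.3709, 0.2436, 0.2053]
ee_rot: [-3.141, 0.001, 2.264]
wrist_force: [1.0, 0.4, 0.3]
width: 0.0442
finger_force: 0.0
```

>>> arm_command([
  [0.36,-0.54,0,-0.245],
  [0.36,-0.54,0,-0.245],
  [0.36,-0.54,0,-0.245],
  [0.36,-0.54,0,-0.245],
  [0.36,-0.54,0,-0.245],
  [0.36,-0.54,0,-0.245],
  [0.36,-0.54,0,-0.245],
  [0.36,-0.54,0,-0.245],
])

```text
time: 1.48
tool_pos: [0.551, -0.0268, 0.2049]
ee_rot: [-3.141, 0.0, 1.75]
wrist_force: [0.3, 1.2, -0.2]
width: 0.0005
finger_force: 0.0
```

>>> arm_command([
  [0.04,-0.07,0,0],
  [0.09,-0.13,0,0],
  [0.09,-0.13,0,0],
  [0.09,-0.13,0,0],
])

```text
time: 1.82
tool_pos: [0.5951, -0.0903, 0.2034]
ee_rot: [-3.138, -0.002, 1.749]
wrist_force: [-0.5, 0.5, -0.4]
width: 0.0002
finger_force: 0.0
```

>>> arm_command([
  [0,0,-0.08,0],
  [0,0,-0.16,0],
  [0,0,-0.2,0],
  [0,0,-0.23,0],
  [0,0,-0.25,0],
  [0,0,-0.27,0],
  [0,0,-0.285,0],
  [0,0,-0.285,0],
])

```text
time: 2.48
tool_pos: [0.5943, -0.0881, 0.062]
ee_rot: [-3.14, -0.001, 1.753]
wrist_force: [-0.6, -0.1, 0.1]
width: 0.0002
finger_force: 0.0
```

Run:
```python
from h import *
crop("side","s1.png",220,150,100,90,6)
```

```text
(no output)
```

View pics/s1.png

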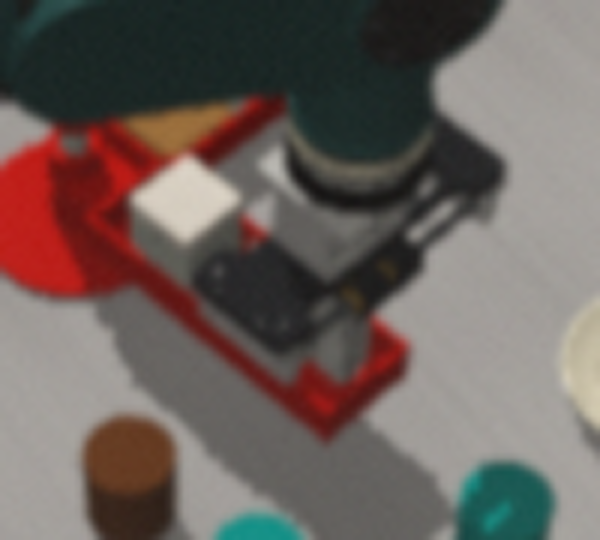

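The side crop shows the shut fingers inside the tier's outer end at about (340,345), clear of both walls. Next I push the tins inward.

>>> arm_command([
  [-0.001,0.008,-0.005,0],
  [-0.003,0.016,-0.01,0],
  [-0.004,0.024,-0.01,0],
  [-0.006,0.032,-0.01,0],
  [-0.007,0.04,-0.01,0],
  [-0.009,0.048,-0.01,0],
  [-0.01,0.056,-0.01,0],
  [-0.012,0.064,-0.01,0],
])

```text
time: 3.2
tool_pos: [0.5893, -0.0566, 0.0583]
ee_rot: [3.141, 0.001, 1.752]
wrist_force: [0.4, -0.8, 0.4]
width: 0.0002
finger_force: 0.5
```

>>> arm_command([
  [-0.001,0.008,0,0],
  [-0.003,0.016,0,0],
  [-0.004,0.024,0,0],
  [-0.006,0.032,0,0],
  [-0.007,0.038,0,0],
  [-0.008,0.044,0,0],
  [-0.009,0.048,0,0],
  [-0.009,0.048,0,0],
])

```text
time: 3.87
tool_pos: [0.5846, -0.0324, 0.0581]
ee_rot: [3.141, -0.0, 1.752]
wrist_force: [0.8, -0.9, 0.7]
width: 0.0007
finger_force: 0.5
```

>>> arm_command([
  [-0.001,0.003,0,0],
  [-0.001,0.006,0,0],
  [-0.002,0.009,0,0],
  [-0.002,0.011,0,0],
  [-0.002,0.011,0,0],
])

```text
time: 4.28
tool_pos: [0.5835, -0.0271, 0.058]
ee_rot: [-3.142, -0.0, 1.752]
wrist_force: [1.0, -0.8, 1.1]
width: 0.001
finger_force: 0.8
```

>>> arm_command([
  [0,0.002,0,0],
  [-0.001,0.004,0,0],
  [-0.001,0.004,0,0],
])

```text
time: 4.53
tool_pos: [0.583, -0.0251, 0.0579]
ee_rot: [3.142, -0.0, 1.752]
wrist_force: [-1.2, -2.1, 1.3]
width: 0.0004
finger_force: 0.8
```

>>> arm_command([
  [0,0.002,0,0],
  [-0.001,0.004,0,0],
  [-0.001,0.004,0,0],
])

```text
time: 4.78
tool_pos: [0.5825, -0.0231, 0.058]
ee_rot: [3.142, -0.0, 1.752]
wrist_force: [0.9, -2.5, 0.9]
width: 0.0002
finger_force: 0.8
```

>>> arm_command([
  [0,0.002,0,0],
  [0,0.003,0,0],
  [0,0.003,0,0],
])

```text
time: 5.03
tool_pos: [0.5827, -0.0227, 0.058]
ee_rot: [3.142, 0.002, 1.752]
wrist_force: [0.6, -6.1, 1.2]
width: 0.0005
finger_force: 2.6
```

>>> arm_command([
  [0.003,-0.02,0,0],
  [0.003,-0.02,0.06,0],
  [0.003,-0.02,0.13,0],
  [0.003,-0.02,0.2,0],
  [0.003,-0.02,0.27,0],
  [0,-0.08,0.3,-0.05],
  [-0.03,-0.14,0.3,-0.1],
])

```text
time: 5.62
tool_pos: [0.5708, -0.0912, 0.2133]
ee_rot: [3.132, -0.0, 1.542]
wrist_force: [-0.1, -0.3, 1.0]
width: 0.0005
finger_force: 0.0
```

>>> arm_command([
  [-0.22,-0.49,0,-0.537],
  [-0.22,-0.49,0,-0.537],
  [-0.22,-0.49,0,-0.537],
  [-0.22,-0.49,0,-0.537],
  [-0.22,-0.49,0,-0.537],
  [-0.22,-0.49,0,-0.537],
  [-0.22,-0.49,0,-0.537],
  [-0.22,-0.49,0,-0.537],
], claw=0)

```text
time: 6.28
tool_pos: [0.4552, -0.3401, 0.2068]
ee_rot: [-3.139, 0.0, 0.531]
wrist_force: [0.7, -0.3, 0.9]
width: 0.0507
finger_force: 0.0
```

>>> arm_command([
  [0,0,0,-0.05],
  [0,0,0,-0.05],
])

```text
time: 6.45
tool_pos: [0.4571, -0.3368, 0.2072]
ee_rot: [-3.139, -0.001, 0.435]
wrist_force: [0.3, 0.1, -1.2]
width: 0.0638
finger_force: 0.0
```

>>> arm_command([
  [0.01,-0.002,0,-0.007],
  [0.01,-0.002,-0.05,-0.007],
  [0.01,-0.002,-0.12,-0.007],
  [0.01,-0.002,-0.18,-0.007],
  [0.01,-0.002,-0.23,-0.007],
  [0.01,-0.002,-0.23,-0.007],
])

```text
time: 6.95
tool_pos: [0.4598, -0.3341, 0.086]
ee_rot: [-3.129, 0.005, 0.426]
wrist_force: [-1.0, 0.8, -1.0]
width: 0.094
finger_force: 0.0
```

>>> arm_command([
  [0,0,-0.03,0],
  [0,0,-0.06,0],
  [0,0,-0.08,0],
  [0,0,-0.1,0],
  [0,0,-0.112,0],
  [0,0,-0.112,0],
  [0,0,-0.112,0],
])

```text
time: 7.53
tool_pos: [0.4628, -0.3379, 0.0373]
ee_rot: [3.141, -0.0, 0.424]
wrist_force: [0.1, 0.3, 0.9]
width: 0.0939
finger_force: 0.0
```

Run:
```python
from h import *
crop("side","s2.png",250,240,90,80,6)
print(np.array(px("side",(.462,-.338,.06)))-[250,240])
```

```text
[39.06712549 48.24141766]
```

View pics/s2.png

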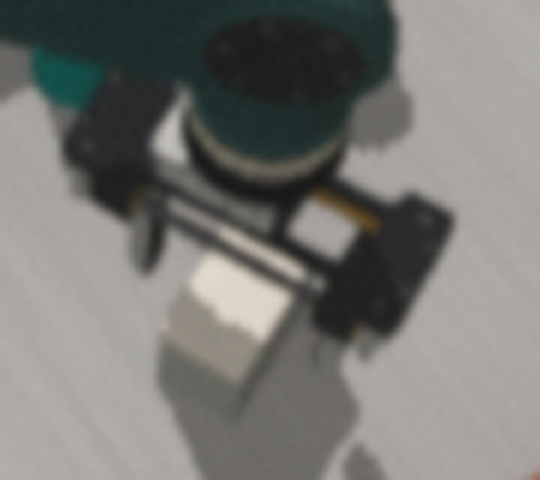

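The fingers straddle the oblong tin: left finger at about (145,240), right at about (345,330), with the lid between them. I'll grip it.

>>> arm_command([
  [0,0,0,0],
  [0,0,0,0],
  [0,0,0,0],
  [0,0,0,0],
  [0,0,0,0],
  [0,0,0,0],
  [0,0,0,0],
  [0,0,0,0],
], claw=1)

```text
time: 8.25
tool_pos: [0.4626, -0.338, 0.037]
ee_rot: [3.141, -0.0, 0.423]
wrist_force: [0.6, 0.1, -0.1]
width: 0.0482
finger_force: 29.9
```

>>> arm_command([
  [0,0,0,0],
  [0,0,0,0],
  [0,0,0,0],
])

```text
time: 8.5
tool_pos: [0.4626, -0.338, 0.037]
ee_rot: [3.141, -0.0, 0.423]
wrist_force: [0.3, -1.3, -0.6]
width: 0.0479
finger_force: 29.9
```

>>> arm_command([
  [0,0,0.03,0],
  [0,0,0.08,0],
  [0,0,0.14,0],
  [0,0,0.2,0],
  [0,0,0.24,0],
  [0.01,0.02,0.26,0.04],
  [0.03,0.06,0.26,0.09],
  [0.05,0.11,0.26,0.14],
])

```text
time: 9.17
tool_pos: [0.4878, -0.2837, 0.168]
ee_rot: [3.139, -0.0, 0.719]
wrist_force: [0.7, 0.1, -1.7]
width: 0.0475
finger_force: 29.9
```

>>> arm_command([
  [0.02,0.05,0,0.05],
  [0.04,0.1,0,0.1],
  [0.06,0.15,0,0.15],
  [0.09,0.2,0,0.2],
  [0.12,0.25,0,0.25],
  [0.14,0.3,0,0.3],
  [0.16,0.35,0,0.35],
  [0.18,0.39,0,0.4],
])

```text
time: 9.83
tool_pos: [0.5775, -0.0857, 0.1664]
ee_rot: [-3.14, -0.001, 1.56]
wrist_force: [0.1, -0.5, -0.8]
width: 0.0476
finger_force: 29.9
```

>>> arm_command([
  [0.01,0.03,0,0.05],
  [0.022,0.052,0,0.095],
  [0.022,0.052,0,0.095],
  [0.022,0.052,0,0.095],
  [0.022,0.052,0,0.095],
])

```text
time: 10.25
tool_pos: [0.5881, -0.0625, 0.1666]
ee_rot: [-3.141, 0.0, 1.751]
wrist_force: [-0.2, -0.4, -1.7]
width: 0.048
finger_force: 29.9
```

Run:
```python
from h import *
crop("side","s3.png",210,130,110,100,6)
print(robot.get_obs()["tool_pos"],robot.get_obs()["ee_rot"])
```

```text
[ 0.58810221 -0.06270306  0.16674759] [-3.14089768e+00  1.96518155e-04  1.75063766e+00]
```

View pics/s3.png

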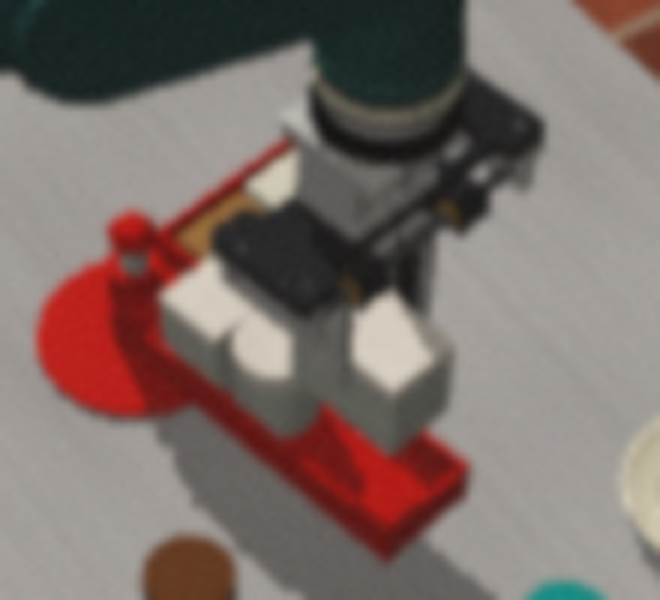

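Square and round tins are packed at the pivot end, at (210,300) and (265,345), and the held tin is over the free end. I'll check how it is held in the grip.

Run:
```python
from h import *
a=np.radians(100.35);t=-np.array([np.cos(a),np.sin(a),0]);n=np.array([-t[1],t[0],0])
p=np.array([.5881,-.0627,0])
for z in(.130,.190):
  for s in(-.024,.024):
    u=np.array(px("side",p+t*.04+n*s+[0,0,z]))-[210,130];print(z,s,((u+.5)*6).round(0))
c=np.array([.553,.132,0])
for x,s,z in((.246,-.034,.072),(.246,.034,.072),(.246,-.034,.042)):
    u=np.array(px("side",c+t*x+n*s+[0,0,z]))-[210,130];print("tier",x,s,((u+.5)*6).round(0))
```

```text
0.13 -0.024 [391. 461.]
0.13 0.024 [451. 412.]
0.19 -0.024 [396. 394.]
0.19 0.024 [458. 344.]
tier 0.246 -0.034 [385. 541.]
tier 0.246 0.034 [468. 472.]
tier 0.246 -0.034 [383. 570.]
```

>>> arm_command([
  [0,0,-0.02,0],
  [0,0,-0.04,0],
  [0,0,-0.06,0],
  [0,0,-0.075,0],
  [0,0,-0.09,0],
  [0,0,-0.1,0],
  [0,0,-0.11,0],
  [0,0,-0.11,0],
])

```text
time: 10.97
tool_pos: [0.5879, -0.0617, 0.1105]
ee_rot: [-3.14, -0.001, 1.753]
wrist_force: [-0.4, -0.5, -1.8]
width: 0.0478
finger_force: 29.9
```

>>> arm_command([
  [0,0,-0.008,0],
  [0,0,-0.016,0],
  [0,0,-0.024,0],
  [0,0,-0.032,0],
  [0,0,-0.04,0],
  [0,0,-0.046,0],
  [0,0,-0.05,0],
  [0,0,-0.05,0],
])

```text
time: 11.63
tool_pos: [0.5882, -0.0618, 0.0863]
ee_rot: [-3.141, -0.0, 1.753]
wrist_force: [-0.5, 0.2, -1.1]
width: 0.0477
finger_force: 29.9
```

>>> arm_command([
  [0,0,-0.003,0],
  [0,0,-0.005,0],
  [0,0,-0.005,0],
])

```text
time: 11.88
tool_pos: [0.5885, -0.0619, 0.0844]
ee_rot: [-3.142, -0.0, 1.753]
wrist_force: [-0.3, 0.3, -1.0]
width: 0.0477
finger_force: 29.9
```

No contact on the way down, about 1.4 mm still to go.

>>> arm_command([
  [0,0,-0.001,0],
  [0,0,-0.002,0],
  [0,0,-0.002,0],
])

```text
time: 12.13
tool_pos: [0.5886, -0.0619, 0.0835]
ee_rot: [3.141, 0.0, 1.753]
wrist_force: [0.2, -0.3, -1.2]
width: 0.0478
finger_force: 29.9
```

>>> arm_command([
  [0,0,-0.001,0],
  [0,0,-0.002,0],
  [0,0,-0.002,0],
])

```text
time: 12.38
tool_pos: [0.5886, -0.0619, 0.083]
ee_rot: [3.141, 0.0, 1.753]
wrist_force: [-1.0, 0.3, 1.3]
width: 0.0475
finger_force: 29.9
```

>>> arm_command([
  [0,0,0,0],
  [0,0,0,0],
  [0,0,0,0],
  [0,0,0,0],
  [0,0,0,0],
  [0,0,0,0],
], claw=0)

```text
time: 12.88
tool_pos: [0.5886, -0.0619, 0.0825]
ee_rot: [3.141, 0.0, 1.753]
wrist_force: [-0.3, -0.2, -0.3]
width: 0.0846
finger_force: 0.0
```

>>> arm_command([
  [0,0,0.03,0],
  [0,0,0.07,0],
  [0,0,0.13,0],
  [0,0,0.19,0],
  [0,0,0.19,0],
  [-0.04,-0.04,0.19,0],
  [-0.1,-0.1,0.19,0],
  [-0.16,-0.16,0.19,0],
])

```text
time: 13.55
tool_pos: [0.5089, -0.1409, 0.1767]
ee_rot: [-3.141, -0.0, 1.756]
wrist_force: [1.1, -0.6, -0.2]
width: 0.0938
finger_force: 0.0
```

>>> arm_command([
  [-0.05,-0.05,0,0],
  [-0.1,-0.1,0,0],
  [-0.15,-0.15,0,0],
  [-0.2,-0.2,0,0],
  [-0.2,-0.2,0,0],
], claw=1)

```text
time: 13.97
tool_pos: [0.4058, -0.2444, 0.177]
ee_rot: [-3.139, 0.002, 1.747]
wrist_force: [0.6, -0.6, 0.1]
width: 0.0642
finger_force: 0.0
```

Run:
```python
from h import *
a=crop("side","a.png",210,130,110,100,6);b=crop("top","b.png",200,170,130,80,6)
A=cv2.imread("pics/a.png");B=cv2.imread("pics/b.png")
A=cv2.resize(A,(400,364));B=cv2.resize(B,(400,246))
cv2.imwrite("pics/ab.png",np.hstack([A,cv2.copyMakeBorder(B,0,118,0,0,cv2.BORDER_CONSTANT)]))
```

```text
(no output)
```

View pics/ab.png

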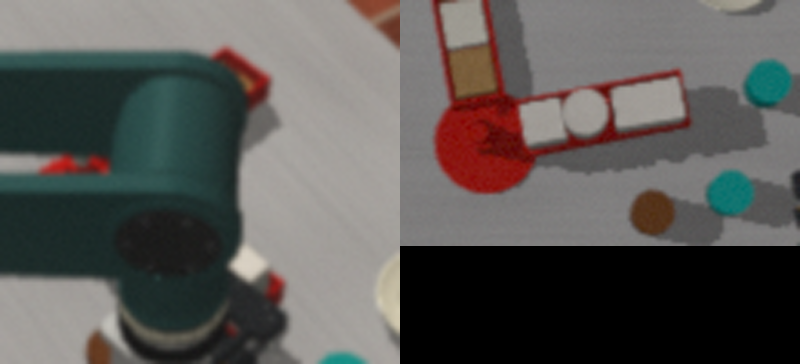

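All three tins stand inside the tier in the top view: square (543,122), round (585,112), oblong (650,103). Next I bring the shut fingers to the near side of the tier for the swing.

>>> arm_command([
  [0.04,0.07,0,0],
  [0.08,0.14,0,0],
  [0.12,0.22,0,0],
  [0.16,0.3,0,0],
  [0.2,0.37,0,0],
  [0.234,0.437,0,0],
  [0.234,0.437,0,0],
  [0.234,0.437,0,0],
])

```text
time: 14.73
tool_pos: [0.5273, -0.0187, 0.1767]
ee_rot: [-3.141, -0.001, 1.76]
wrist_force: [0.4, -1.0, -0.2]
width: 0.003
finger_force: 0.0
```

>>> arm_command([
  [0,0,-0.05,0],
  [0,0,-0.1,0],
  [0,0,-0.15,0],
  [0,0,-0.19,0],
  [0,0,-0.22,0],
  [0,0,-0.24,0],
  [0,0,-0.24,0],
  [0,0,-0.24,0],
])

```text
time: 15.4
tool_pos: [0.5264, -0.0227, 0.0574]
ee_rot: [-3.141, -0.0, 1.753]
wrist_force: [-0.1, 0.1, -0.2]
width: 0.0004
finger_force: 0.0
```

Run:
```python
from h import *
o=robot.get_obs();p=o["tool_pos"];print(p,o["ee_rot"])
P=np.array([.553,.132])
def pos(th,c=.0465,r=.15):
    f=np.radians(-79.6+th);return P+r*np.array([np.cos(f),np.sin(f)])-c*np.array([-np.sin(f),np.cos(f)])
print("contact",((pos(0)-p[:2])/.5).round(3))
for a in range(0,90,20):
    print(a,[[*((pos(a+d)-pos(a))/.5).round(3).tolist(),0,round(d/120,3)] for d in np.arange(2.5,20.1,2.5) if a+d<=90])
```

```text
[ 0.52638124 -0.02265223  0.05741044] [-3.14102880e+00 -1.29816348e-04  1.75262200e+00]
contact [ 0.016 -0.003]
0 [[0.014, -0.001, 0, np.float64(0.021)], [0.027, -0.002, 0, np.float64(0.042)], [0.041, -0.002, 0, np.float64(0.062)], [0.055, -0.002, 0, np.float64(0.083)], [0.068, -0.001, 0, np.float64(0.104)], [0.082, 0.001, 0, np.float64(0.125)], [0.096, 0.003, 0, np.float64(0.146)], [0.109, 0.006, 0, np.float64(0.167)]]
20 [[0.013, 0.003, 0, np.float64(0.021)], [0.026, 0.007, 0, np.float64(0.042)], [0.039, 0.012, 0, np.float64(0.062)], [0.052, 0.017, 0, np.float64(0.083)], [0.064, 0.023, 0, np.float64(0.104)], [0.077, 0.029, 0, np.float64(0.125)], [0.089, 0.036, 0, np.float64(0.146)], [0.1, 0.043, 0, np.float64(0.167)]]
40 [[0.011, 0.008, 0, np.float64(0.021)], [0.022, 0.016, 0, np.float64(0.042)], [0.033, 0.025, 0, np.float64(0.062)], [0.043, 0.034, 0, np.float64(0.083)], [0.053, 0.043, 0, np.float64(0.104)], [0.062, 0.053, 0, np.float64(0.125)], [0.071, 0.064, 0, np.float64(0.146)], [0.08, 0.075, 0, np.float64(0.167)]]
60 [[0.008, 0.011, 0, np.float64(0.021)], [0.015, 0.023, 0, np.float64(0.042)], [0.022, 0.034, 0, np.float64(0.062)], [0.029, 0.047, 0, np.float64(0.083)], [0.035, 0.059, 0, np.float64(0.104)], [0.04, 0.071, 0, np.float64(0.125)], [0.045, 0.084, 0, np.float64(0.146)], [0.049, 0.097, 0, np.float64(0.167)]]
80 [[0.004, 0.013, 0, np.float64(0.021)], [0.007, 0.027, 0, np.float64(0.042)], [0.009, 0.04, 0, np.float64(0.062)], [0.011, 0.054, 0, np.float64(0.083)]]
```

>>> arm_command([
  [0.004,0,0,0],
  [0.008,-0.001,0,0],
  [0.011,-0.002,0,0],
  [0.014,-0.003,0,0],
  [0.016,-0.003,0,0],
])

```text
time: 15.82
tool_pos: [0.5353, -0.024, 0.0581]
ee_rot: [3.14, 0.0, 1.753]
wrist_force: [0.9, 0.1, 0.7]
width: 0.0007
finger_force: 0.0
```

>>> arm_command([
  [0.008,0,0,0.012],
  [0.018,-0.001,0,0.028],
  [0.03,-0.002,0,0.046],
  [0.043,-0.002,0,0.066],
  [0.057,-0.002,0,0.087],
  [0.072,0,0,0.11],
  [0.09,0.002,0,0.137],
  [0.109,0.006,0,0.167],
])

```text
time: 16.48
tool_pos: [0.5892, -0.0213, 0.0575]
ee_rot: [-3.14, 0.0, 2.107]
wrist_force: [-1.4, -1.7, 1.1]
width: 0.0006
finger_force: 0.8
```

>>> arm_command([
  [0.013,0.003,0,0.021],
  [0.026,0.007,0,0.042],
  [0.039,0.012,0,0.062],
  [0.052,0.017,0,0.083],
  [0.064,0.023,0,0.104],
  [0.077,0.029,0,0.125],
  [0.089,0.036,0,0.146],
  [0.1,0.043,0,0.167],
])

```text
time: 17.15
tool_pos: [0.6397, -0.0002, 0.0574]
ee_rot: [-3.14, 0.001, 2.455]
wrist_force: [-0.5, -2.3, -0.2]
width: 0.0004
finger_force: 0.9
```

>>> arm_command([
  [0.011,0.008,0,0.021],
  [0.022,0.016,0,0.042],
  [0.033,0.025,0,0.062],
  [0.043,0.034,0,0.083],
  [0.053,0.043,0,0.104],
  [0.062,0.053,0,0.125],
  [0.071,0.064,0,0.146],
  [0.08,0.075,0,0.167],
])

```text
time: 17.82
tool_pos: [0.6799, 0.0373, 0.0574]
ee_rot: [-3.14, 0.001, 2.805]
wrist_force: [0.5, -2.1, 0.9]
width: 0.0003
finger_force: 0.9
```

>>> arm_command([
  [0.008,0.011,0,0.021],
  [0.015,0.023,0,0.042],
  [0.022,0.034,0,0.062],
  [0.029,0.047,0,0.083],
  [0.035,0.059,0,0.104],
  [0.04,0.071,0,0.125],
  [0.045,0.084,0,0.146],
  [0.049,0.095,0,0.167],
])

```text
time: 18.48
tool_pos: [0.7047, 0.0852, 0.0574]
ee_rot: [-3.14, 0.001, -3.128]
wrist_force: [1.4, -1.5, -0.7]
width: 0.0006
finger_force: 0.9
```

>>> arm_command([
  [0.003,0.008,0,0.013],
  [0.005,0.016,0,0.025],
  [0.006,0.024,0,0.037],
  [0.007,0.03,0,0.046],
  [0.008,0.035,0,0.054],
  [0.009,0.04,0,0.062],
  [0.009,0.04,0,0.062],
])

```text
time: 19.07
tool_pos: [0.708, 0.1064, 0.0574]
ee_rot: [3.141, -0.0, -3.0]
wrist_force: [0.7, -0.5, 0.2]
width: 0.0003
finger_force: 0.1
```

>>> arm_command([
  [0,0.004,0,0.006],
  [0,0.008,0,0.012],
  [0.001,0.011,0,0.018],
  [0.001,0.012,0,0.02],
  [0.001,0.012,0,0.02],
])

```text
time: 19.48
tool_pos: [0.7085, 0.112, 0.0575]
ee_rot: [3.141, -0.0, -2.959]
wrist_force: [1.1, -0.6, -0.3]
width: 0.0006
finger_force: 0.4
```

>>> arm_command([
  [0,0.002,0,0],
  [0,0.004,0,0],
  [0,0.005,0,0],
  [0,0.005,0,0],
])

```text
time: 19.82
tool_pos: [0.7086, 0.1144, 0.0575]
ee_rot: [3.141, 0.0, -2.959]
wrist_force: [0.9, -0.5, 0.6]
width: 0.0007
finger_force: 0.5
```

>>> arm_command([
  [0,0.002,0,0],
  [0,0.004,0,0],
  [0,0.005,0,0],
  [0,0.005,0,0],
])

```text
time: 20.15
tool_pos: [0.7087, 0.1162, 0.0575]
ee_rot: [-3.141, -0.0, -2.959]
wrist_force: [1.3, -4.0, -0.1]
width: 0.0003
finger_force: 1.5
```

>>> arm_command([
  [0,0.002,0,0],
  [0,0.004,0,0],
  [0,0.004,0,0],
])

```text
time: 20.4
tool_pos: [0.7087, 0.1162, 0.0576]
ee_rot: [-3.138, -0.001, -2.96]
wrist_force: [0.5, -7.4, 0.7]
width: 0.0007
finger_force: 3.5
```

The force now rises with no further motion, so the tier is on its stop. I back off and look.

>>> arm_command([
  [0,-0.015,0,0],
  [0.005,-0.04,0,0],
  [0.005,-0.06,0.03,0],
  [0.005,-0.06,0.09,0],
  [0.005,-0.06,0.15,0],
  [0,-0.12,0.2,0],
  [-0.02,-0.2,0.22,0],
  [-0.05,-0.28,0.22,0],
])

```text
time: 21.07
tool_pos: [0.6864, -0.02, 0.1722]
ee_rot: [-3.141, 0.008, -2.956]
wrist_force: [0.6, -0.6, 0.4]
width: 0.0008
finger_force: 0.0
```

>>> arm_command([
  [-0.06,-0.08,0,0],
  [-0.12,-0.16,0,0],
  [-0.18,-0.24,0,0],
  [-0.24,-0.32,0,0],
  [-0.3,-0.38,0,0],
  [-0.36,-0.44,0,0],
  [-0.4,-0.48,0,0],
  [-0.4,-0.48,0,0],
])

```text
time: 21.73
tool_pos: [0.4811, -0.2622, 0.1677]
ee_rot: [3.141, -0.001, -2.962]
wrist_force: [0.0, -0.7, 0.5]
width: 0.0005
finger_force: 0.0
```

Run:
```python
from h import *
crop("side","a2.png",190,120,130,100,6);crop("top","b2.png",190,140,130,100,6)
A=cv2.resize(cv2.imread("pics/a2.png"),(400,308));B=cv2.resize(cv2.imread("pics/b2.png"),(400,308))
cv2.imwrite("pics/ab2.png",np.hstack([A,B]))
o=robot.get_obs();print(o["tool_pos"],o["qvel"].round(3))
```

```text
[ 0.48193976 -0.26198977  0.16782796] [ 0.065  0.023 -0.025  0.044 -0.009  0.034]
```

View pics/ab2.png

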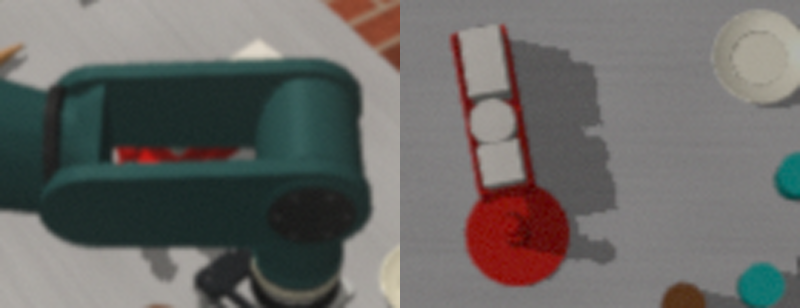

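The top view shows the tier home over the bottom tier, with oblong (483,60), round (492,120) and square (500,162) upright inside it. I'll hand in.

>>> arm_command([
  [0,0,0,0],
  [0,0,0,0],
  [0,0,0,0],
  [0,0,0,0],
])

```text
time: 22.17
tool_pos: [0.4852, -0.2585, 0.1673]
ee_rot: [3.141, 0.0, -2.957]
wrist_force: [0.3, -0.6, 0.6]
width: 0.0
finger_force: 0.0
```

```bash
python3 -c "
from bench import robot
print(robot.close_job())"
```

```text
the job is handed in; nothing more can be done
None
```

I handed the job in at about 22 s: the last top view shows all three tins standing in the tier, which is home against its stop, and the arm was clear; no verdict was returned.

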